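# Heft the sample canisters and stack the carrier heaviest first

### The arm

A 6-joint arm with a two-finger parallel gripper is mounted at the origin on the work surface. World frame = base frame: x ahead of the robot, y to its left, z up, the work surface at z = 0. Lengths are in m, angles in degrees, forces in N, time in s.
With the tool pointing down it reaches from about 0.4 to 0.825 m from the base axis. Payload 7 kg.
Tool frame: the origin (TCP) lies at the very end of the fingers, on their centre line; the grasp point (between the pads) lies behind it (r.grasp_offset is the z of the grasp point in the tool frame, in m); z points along the fingers, y is the direction in which the jaws open and shut (so a half turn about z gives the same grasp; the last joint's range is limited). The gripper opens to 88 mm and grips with 3 to 60 N. Pads are 19 mm wide; open, the fingers measure 130 mm over their backs; the gripper's body (78 mm by 193 mm) begins 47 mm behind the grasp point.
Start: joints at [-52.363, 20.546, 0.682, 0, -70.136, -16.507], TCP at [0.243, -0.63, 0.192] pointing down, gripper open.
Joint ranges: [-176.03, 176.03], [-82.01, 121.73], [-58.28, 71.71], [-173.87, 95.51], [-174.79, -0.11], [-173.66, 173.66]. Speed limits (degrees/s): [136.94, 136.94, 172.46, 180, 180, 180].

### API

Orientations are given as [roll, pitch, yaw] about the fixed x, y, z axes, in that order (R = Rz(yaw) Ry(pitch) Rx(roll)).
In Python, from plant import r gives the robot as it stands. The module is installed in compiled form; this text tells all that it offers.
- The arm moves only by the tool servo_tool, never from a script. Its argument "targets" is a list of rows, each an object of numbers: "dx", "dy", "dz": the shift along the world's x, y, z in cm; "spin": the turn about the world's z in rad; "grip": the opening in per cent of the stroke, from 0 (shut) to 100 (fully open). A call has exactly 10 rows; each row is the pose to reach, as a shift and turn from the pose commanded when the call began; what a row does not reach only later rows make up. A row lasts 1/12 s, in which the tool goes at most 41.7 mm and 7.16 degrees, less where a joint would pass 70% of its speed; a pose out of reach is approached as far as the arm can. A call with a gripper value outside its range is refused whole. The fingers move at their own pace and stop on an object; "squeeze" is the grip in N (left out, the last holds). Time passes only in rows, so rows that repeat a pose let the fingers close, or fill a call up. It gives the time, the measured TCP pose, the force and the opening at its end, in the units of the state.
- r.get_state(): the state, without advancing time (a new reading comes with each control period).
- r.capture(name): name is "scene" or "side" or "wrist"; returns the picture (420x560x3 uint8, blue, green, red); there is no depth.
- r.get_calibration(name): a dict with "K" (3x3 intrinsics, pixels), "extrinsics" (4x4, takes a point from camera to world coordinates). Camera axes: x right, y down, z forward; pixel columns grow to the right and rows downward; lengths in m; the calibration is good to about 2 mm. A picture is of the moment at which its call begins: read the wrist's pose just before it. get_calibration takes no time and is no camera call; for the wrist camera it gives the pose at the moment of the call.
- r.close_job(): hands the job in, once; it reports no verdict.
Trained networks look in the newest picture that a camera, given by its name, has taken for a name from the list of things; names that differ only in an ending like _2 or _b are one class to them, and where a whole thing is asked for, a point or a joint stands for the part that bears it (a point fixed in the world has none). Each returns a list of dicts, best first, with "p" (0 to 1); they miss things now and then, are a little off and sometimes report something else, mostly with a low value. They report only what shows in the picture. A call takes as long as a camera call. They do not tell look-alikes from the thing itself.
- r.cut_out(name, camera): "mask" (420x560 bool, what is visible of it) and "extent" ([left, top, right, bottom] in pixels, round what is visible of it).
The state is a dict: "time_s": time; "joints": joint angles; "qd": joint speeds; "joint_torque": joint torques, N m; "tcp_pos": TCP position; "eef_rot": TCP orientation; "contact_force": force on the tool from outside, world axes, zero at the start; "moment": the same for the moment, N m; "gripper_width": finger opening in m.
Only numpy, scipy, OpenCV 4.12 (cv2) and the standard library are available. Lean on these libraries where they do the work, as an engineer would, in place of code of your own. Each camera call takes 0.05 s, during which the arm holds its last target. There are 200 camera calls.

### The job

The three sample canisters look alike but hold different milling charges: heft them to find out which is heavier, then pack them as one straight upright stack on the carrier, the heaviest set first, on its own, down in the carrier's round nest, then the middle one on top of it, and the lightest last on the very top. Set each one down gently and let go of it before bringing the next, do not tip any over, and leave the bottle, the crucible and the notebook where they are.

Things in the scene. Friction and masses are not known exactly. Their poses are not given: they have to be found in the camera images.
- canister_a_mid (a point): closed white canister, red lid, one of three alike: straight-sided, 56 mm diameter, 60 mm tall, flat top and underside, upright on the bench. Point: its centre, 30 mm above its underside; z up its axis. The hidden contents have a little play; one canister weighs about 180 g in all, one 460 g, one 840 g (each within 10 %). Neither letter nor place tells which is heavy: it changes with every start
- canister_b_mid (a point): closed white canister, red lid, one of three alike: straight-sided, 56 mm diameter, 60 mm tall, flat top and underside, upright on the bench. Point: its centre, 30 mm above its underside; z up its axis. The hidden contents have a little play; one canister weighs about 180 g in all, one 460 g, one 840 g (each within 10 %). Neither letter nor place tells which is heavy: it changes with every start
- canister_c_mid (a point): closed white canister, red lid, one of three alike: straight-sided, 56 mm diameter, 60 mm tall, flat top and underside, upright on the bench. Point: its centre, 30 mm above its underside; z up its axis. The hidden contents have a little play; one canister weighs about 180 g in all, one 460 g, one 840 g (each within 10 %). Neither letter nor place tells which is heavy: it changes with every start
- nest (a point): centre of the floor of the carrier's round nest, a recess 71 mm in diameter and 6 mm deep in the middle of the carrier plate, marked by an orange ring; the recess floor is 6 mm above the bench; z up
- carrier: the carrier: a fixed aluminium plate 150 x 150 x 12 mm lying on the bench; origin at the centre of its underside. Two black carrying bars, 80 mm long along the plate's x axis and 28 mm high above the bench, stand 68 mm either side of the centre along its y axis
- bottle: bystander: small amber glass bottle with a blue cap, 52 mm in diameter, 85 mm tall; origin at the centre of its underside, z up
- crucible: bystander: small white ceramic crucible, 38 mm in diameter, 35 mm tall; origin at the centre of its underside, z up
- notebook: bystander: notebook with a blue cover lying flat, 150 x 200 x 13 mm (x, y, z); origin at the centre of its underside
Things that resemble listed ones, but are neither listed nor needed, are in the scene too. Leave any brown or green look-alike of the part that bears canister_c_mid alone.

How it is judged:
By the outcome, as a careful person would: the job done as asked, in the order asked, and still so for the second after the job is handed in, with the robot touching nothing.
It also fails if it takes over 72 s, if anything falls off the work surface, if the arm or the gripper's body presses on something with over 40 N, if the wrist force passes 120 N, or if a joint passes its speed limit or range.

## Working session

There is one attempt and no reset: what is moved stays moved. The work goes in short steps, Python scripts to look and compute and a tool call to move; the robot and the scene stay as the last step left them, time stands still between calls to the robot, and variables do not carry over. Pictures are saved under pics/ and viewed, about 8 in all and at most 12, crops included, and the job is handed in when it is done.

Besides the shell and the picture viewer there is one more tool, called after "Request:" in YAML: its name, and indented under it one key for each argument. servo_tool: Moves the arm, as the interface text tells. Its arguments: {"type":"object","properties":{"targets":{"type":"array"},"squeeze":{"type":"number"}},"required":["targets"]}

```bash
mkdir -p pics; cat > h.py <<'E'
import numpy as np, cv2
from plant import r
def proj(cam_cal,P):
    K=np.array(cam_cal["K"]);T=np.linalg.inv(np.array(cam_cal["extrinsics"]))
    p=T[:3,:3]@np.asarray(P,float)+T[:3,3]; return (K@p/p[2])[:2]
def onplane(c,u,v,z):
    K=np.array(c["K"]);T=np.array(c["extrinsics"])
    d=T[:3,:3]@np.linalg.inv(K)@np.array([u,v,1.]);o=T[:3,3]
    return o+d*(z-o[2])/d[2]
E
python3 - <<'E'
from h import *
ims=[]
for n in ["scene","side"]:
    im=r.capture(n).copy(); c=r.get_calibration(n); print(n,np.array(c["extrinsics"])[:3,3].round(3))
    for k in ["canister_a_mid","carrier"]:
        for d in r.cut_out(k,n):
            e=d["extent"]; print(k,round(d["p"],2),np.round(e),onplane(c,(e[0]+e[2])/2,(e[1]+e[3])/2,.03 if k[1]=='a' and k[2]=='n' else .006).round(3))
    ims.append(im)
cv2.imwrite("pics/scene.png",ims[0]);cv2.imwrite("pics/side.png",ims[1])
print(r.get_state()["time_s"],r.grasp_offset, r.get_state()["contact_force"],r.get_state()["eef_rot"])
E
```

```text
scene [ 1.05  -0.209  0.64 ]
canister_a_mid 0.71 [300. 219. 326. 255.] [0.652 0.119 0.03 ]
canister_a_mid 0.19 [290. 152. 312. 185.] [0.464 0.211 0.03 ]
canister_a_mid 0.17 [229. 244. 250. 270.] [ 0.626 -0.032  0.03 ]
carrier 0.75 [ 68. 208. 170. 295.] [ 0.478 -0.228  0.006]
side [-0.007  0.769  0.797]
canister_a_mid 0.89 [231. 204. 258. 234.] [0.641 0.121 0.03 ]
carrier 0.82 [342. 169. 403. 212.] [ 0.465 -0.227  0.006]
0.3 -0.0188 [-0.62597463  0.61546359  0.12871712] [ 1.79970017e+02 -3.84084823e-03 -1.58869608e+02]
```

View pics/scene.png

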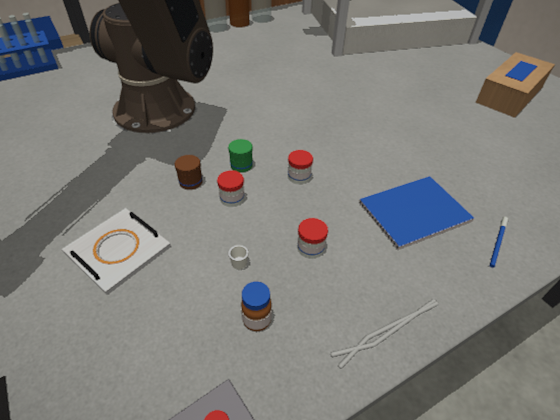

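View pics/side.png

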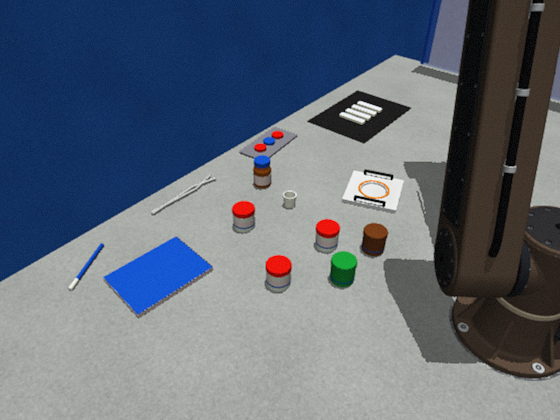

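The pictures show three white canisters with red lids, at scene pixels (313,237), (301,166) and (231,187). The look-alikes are brown (189,172) and green (241,156); there are also red dots on the grey pad at (215,415). The nest ring is at (116,246), the crucible at (239,257) and the bottle at (257,305). Next I triangulate the red lids and the others from both views.

```bash
cat > m.py <<'E'
from h import *
def blobs(im,lo,hi,lo2=None,hi2=None,mn=60):
    h=cv2.cvtColor(im,cv2.COLOR_BGR2HSV); m=cv2.inRange(h,lo,hi)
    if lo2: m|=cv2.inRange(h,lo2,hi2)
    n,l,s,c=cv2.connectedComponentsWithStats(m)
    return [(c[i],s[i]) for i in range(1,n) if s[i][4]>=mn]
S=cv2.imread("pics/scene.png");D=cv2.imread("pics/side.png")
cs,cd=r.get_calibration("scene"),r.get_calibration("side")
def show(nm,z,*a):
    for n,im,c in (("scene",S,cs),("side",D,cd)):
        for cc,s in blobs(im,*a): print(nm,n,cc.round(1),s[:4],s[4],onplane(c,*cc,z).round(4))
R=((0,150,90),(4,255,255),(174,150,90),(180,255,255))
show("red",.053,*R)
show("green",.04,(50,120,40),(75,255,255))
show("orange",.012,(8,110,120),(20,255,255),None,None,40)
show("bluecap",.08,(105,150,80),(125,255,255),None,None,60)
show("brown",.035,(0,80,20),(14,255,110),None,None,150)
# pair-triangulate red
def ray(c,p):
    a=onplane(c,*p,0);b=onplane(c,*p,.3);return a,(b-a)/np.linalg.norm(b-a)
for p,_ in blobs(S,*R):
    for q,_ in blobs(D,*R):
        a,u=ray(cs,p);b,v=ray(cd,q)
        t=np.linalg.lstsq(np.c_[u,-v],b-a,rcond=None)[0]
        P,Q=a+u*t[0],b+v*t[1]
        if np.linalg.norm(P-Q)<.015: print("tri",p.round(),q.round(),((P+Q)/2).round(4),np.linalg.norm(P-Q).round(4))
E
python3 m.py
python3 -c "
import cv2
a=cv2.imread('pics/scene.png')[130:290,60:340]
cv2.imwrite('pics/crop.png',cv2.resize(a,None,fx=2.8,fy=2.8,interpolation=cv2.INTER_CUBIC))"
```

```text
red scene [300.2 159. ] [289 150  24  19] 367 [0.4563 0.2118 0.053 ]
red scene [229.9 180.6] [217 171  27  21] 431 [0.4445 0.0363 0.053 ]
red scene [312.6 230.6] [298 218  30  26] 598 [0.6539 0.1145 0.053 ]
red scene [216.6 415.6] [205 411  24   9] 169 [ 0.8672 -0.1856  0.053 ]
red side [277.1 134.3] [272 131  11   8] 67 [ 0.8302 -0.2366  0.053 ]
red side [259.9 147.2] [254 144  12   8] 78 [ 0.82   -0.1415  0.053 ]
red side [243.  209.2] [232 201  23  17] 308 [0.6517 0.1146 0.053 ]
red side [327.4 228.1] [316 219  24  19] 354 [0.4425 0.0367 0.053 ]
red side [278.1 265.7] [266 255  25  22] 452 [0.454  0.2119 0.053 ]
green scene [240.4 152.8] [229 140  23  27] 551 [0.353  0.1068 0.04  ]
green side [343.1 266.2] [331 252  26  30] 655 [0.3474 0.1092 0.04  ]
orange scene [524.1  71. ] [487  53  67  40] 746 [0.3859 1.1524 0.012 ]
orange scene [114.6 246.6] [ 93 229  46  35] 250 [ 0.4677 -0.2318  0.012 ]
orange side [373.4 189.7] [358 180  31  19] 110 [ 0.4621 -0.226   0.012 ]
orange side [375.  230.5] [365 223  21  15] 163 [ 0.3678 -0.0746  0.012 ]
bluecap scene [30.1 34.4] [ 0 16 59 38] 1
[... 1177 characters left out ...]
1688 [ 0.1736 -0.2728  0.035 ]
brown side [519.3 216.1] [507 198  25  39] 206 [ 0.0971 -0.3394  0.035 ]
brown side [373.3 242.1] [363 228  24  23] 292 [ 0.3382 -0.0099  0.035 ]
brown side [502.8 276.1] [487 260  31  36] 244 [ 0.0571 -0.0984  0.035 ]
brown side [463.3 303.3] [453 295  26  23] 152 [0.0944 0.0334 0.035 ]
brown side [505.  356.1] [464 329  78  49] 815 [-0.0173  0.1063  0.035 ]
brown side [552.1 362.6] [539 346  21  31] 202 [-0.0903  0.0639  0.035 ]
tri [300. 159.] [278. 266.] [0.4549 0.2119 0.0522] 0.0014
tri [230. 181.] [327. 228.] [0.4432 0.0364 0.0522] 0.0009
tri [313. 231.] [243. 209.] [0.6529 0.1145 0.0522] 0.0014
tri [217. 416.] [260. 147.] [ 0.8573 -0.1837  0.0192] 0.0016
```

View pics/crop.png

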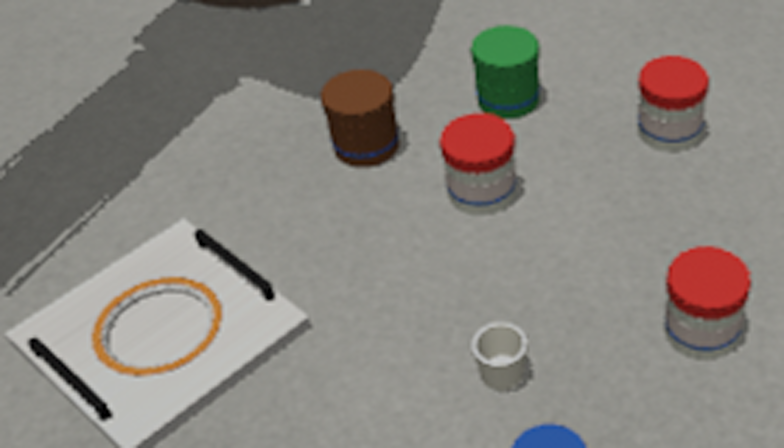

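```bash
cat > n.py <<'E'
from h import *
for n in ("scene","side"):
    im=cv2.imread(f"pics/{n}.png");c=r.get_calibration(n)
    h=cv2.cvtColor(im,cv2.COLOR_BGR2HSV);m=cv2.inRange(h,(8,90,100),(22,255,255))
    box=(85,222,60,50) if n=="scene" else (352,174,45,30)
    x,y,w,hh=box;ys,xs=np.nonzero(m[y:y+hh,x:x+w]);
    P=np.array([onplane(c,a+x,b+y,.012)[:2] for a,b in zip(xs,ys)])
    A=np.c_[2*P,np.ones(len(P))];s=np.linalg.lstsq(A,(P**2).sum(1),rcond=None)[0]
    print(n,len(P),"ring",s[:2].round(4),"rad",np.sqrt(s[2]+s[0]**2+s[1]**2).round(4))
    v=cv2.inRange(h,(0,0,0),(180,255,45));x,y,w,hh=(60,205,112,92) if n=="scene" else (338,166,68,48)
    k,l,st,ce=cv2.connectedComponentsWithStats(v[y:y+hh,x:x+w])
    for i in range(1,k):
        if st[i][4]<15: continue
        ys,xs=np.nonzero(l==i);Q=np.array([onplane(c,a+x,b+y,.022)[:2] for a,b in zip(xs,ys)])
        vx,vy,_,_=cv2.fitLine(Q.astype(np.float32),cv2.DIST_L2,0,.01,.01).ravel()
        print(" bar",Q.mean(0).round(4),np.degrees(np.arctan2(vy,vx)).round(1),len(Q))
E
python3 n.py
```

```text
scene 287 ring [ 0.4658 -0.2287] rad 0.0415
 bar [ 0.444  -0.1646] 19.5 102
 bar [ 0.4915 -0.2917] 19.5 123
side 130 ring [ 0.4642 -0.2294] rad 0.0417
 bar [ 0.4878 -0.2944] 20.0 54
 bar [ 0.4406 -0.1669] 19.9 59
```

Request:
servo_tool:
  targets:
    - {"dx":1.15,"dy":3.83,"spin":0.12,"grip":100}
    - {"dx":2.3,"dy":7.66,"spin":0.24,"grip":100}
    - {"dx":3.45,"dy":11.5,"spin":0.36,"grip":100}
    - {"dx":4.6,"dy":15.3,"spin":0.48,"grip":100}
    - {"dx":5.75,"dy":19.15,"spin":0.6,"grip":100}
    - {"dx":6.9,"dy":23,"spin":0.72,"grip":100}
    - {"dx":8.05,"dy":26.8,"spin":0.84,"grip":100}
    - {"dx":9.2,"dy":30.6,"spin":0.96,"grip":100}
    - {"dx":10.35,"dy":34.5,"spin":1.08,"grip":100}
    - {"dx":11.5,"dy":38.3,"spin":1.2,"grip":100}
  squeeze: 30

```text
validation failed for argument at $.ta...
```

Request:
servo_tool:
  targets:
    - {"dx":1.2,"dy":4,"spin":0.12,"grip":100}
    - {"dx":2.3,"dy":7.7,"spin":0.14,"grip":100}
    - {"dx":3.5,"dy":11.5,"spin":0.14,"grip":100}
    - {"dx":4.6,"dy":15.3,"spin":0.14,"grip":100}
    - {"dx":5.75,"dy":19.1,"spin":0.14,"grip":100}
    - {"dx":6.9,"dy":23,"spin":0.14,"grip":100}
    - {"dx":7.9,"dy":26.3,"spin":0.14,"grip":100}
    - {"dx":8.5,"dy":28.3,"spin":0.14,"grip":100}
    - {"dx":8.5,"dy":28.3,"dz":-2,"spin":0.14,"grip":100}
    - {"dx":8.5,"dy":28.3,"dz":-4,"spin":0.14,"grip":100}

```text
validation failed for argument at $.ta...
```

```bash
cat > w.py <<'E'
import sys
from h import *
z=float(sys.argv[1]);f=sys.argv[2]
s=r.get_state();im=r.capture("wrist").copy();c=r.get_calibration("wrist")
cv2.imwrite(f"pics/{f}.png",im)
h=cv2.cvtColor(im,cv2.COLOR_BGR2HSV);m=cv2.inRange(h,(0,150,70),(5,255,255))|cv2.inRange(h,(173,150,70),(180,255,255))
n,l,st,ce=cv2.connectedComponentsWithStats(m)
for i in range(1,n):
    if st[i][4]<300: continue
    cn=max(cv2.findContours((l==i).astype(np.uint8),0,1)[0],key=len)[:,0]
    P=np.array([onplane(c,*p,z)[:2] for p in cn]);ctr,rad=cv2.minEnclosingCircle(P.astype(np.float32))
    print("red",st[i][:5],"centroid",onplane(c,*ce[i],z).round(4),"circ",np.round(ctr,4),round(rad,4))
print(round(s["time_s"],2),"tcp",np.round(s["tcp_pos"],4),"rot",np.round(s["eef_rot"],1),"F",np.round(s["contact_force"],2),"w",round(s["gripper_width"],4),"j",np.round(s["joints"],0),"cam",np.array(c["extrinsics"])[:3,3].round(3))
E
python3 w.py .06 w1
```

```text
0.3 tcp [ 0.2433 -0.6295  0.1919] rot [ 180.    -0.  -158.9] F [-0.63  0.62  0.13] w 0.0874 j [-52.  21.   1.  -0. -70. -17.] cam [ 0.172 -0.657  0.384]
```

View pics/w1.png

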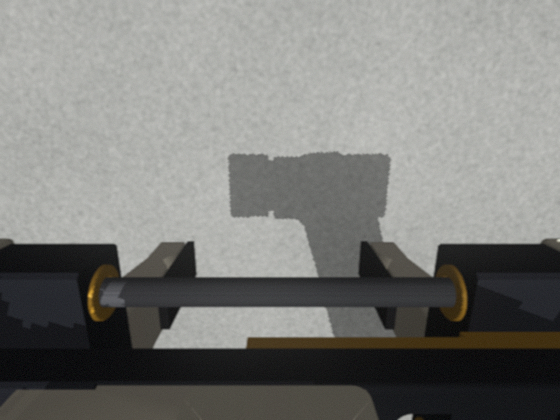

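The moves were refused, so I'm still at the start; the wrist view shows only the jaws and bare bench. I'll send every key in each row.

Request:
servo_tool:
  targets:
    - {"dx":1.15,"dy":3.83,"dz":0,"spin":0.12,"grip":100}
    - {"dx":2.3,"dy":7.66,"dz":0,"spin":0.24,"grip":100}
    - {"dx":3.45,"dy":11.5,"dz":0,"spin":0.36,"grip":100}
    - {"dx":4.6,"dy":15.3,"dz":0,"spin":0.48,"grip":100}
    - {"dx":5.75,"dy":19.15,"dz":0,"spin":0.6,"grip":100}
    - {"dx":6.9,"dy":23,"dz":0,"spin":0.72,"grip":100}
    - {"dx":8.05,"dy":26.8,"dz":0,"spin":0.84,"grip":100}
    - {"dx":9.2,"dy":30.6,"dz":0,"spin":0.96,"grip":100}
    - {"dx":10.35,"dy":34.5,"dz":0,"spin":1.08,"grip":100}
    - {"dx":11.5,"dy":38.3,"dz":0,"spin":1.2,"grip":100}
  squeeze: 30

```text
time_s: 1.18
tcp_pos: [0.3584, -0.2448, 0.1925]
eef_rot: [-179.9, -0.0, -89.8]
contact_force: [1.3, 1.1, 0.1]
gripper_width: 0.0875
```

Request:
servo_tool:
  targets:
    - {"dx":1.2,"dy":4,"dz":0,"spin":0.12,"grip":100}
    - {"dx":2.4,"dy":8,"dz":0,"spin":0.14,"grip":100}
    - {"dx":3.6,"dy":12,"dz":0,"spin":0.14,"grip":100}
    - {"dx":4.8,"dy":16,"dz":0,"spin":0.14,"grip":100}
    - {"dx":6,"dy":20,"dz":0,"spin":0.14,"grip":100}
    - {"dx":7.2,"dy":24,"dz":-1,"spin":0.14,"grip":100}
    - {"dx":8.2,"dy":27.3,"dz":-3,"spin":0.14,"grip":100}
    - {"dx":8.5,"dy":28.2,"dz":-5,"spin":0.14,"grip":100}
    - {"dx":8.5,"dy":28.2,"dz":-7,"spin":0.14,"grip":100}
    - {"dx":8.5,"dy":28.2,"dz":-8,"spin":0.14,"grip":100}

```text
time_s: 2.02
tcp_pos: [0.4422, 0.0362, 0.11]
eef_rot: [179.9, -0.0, -82.0]
contact_force: [-0.9, -0.7, 0.3]
gripper_width: 0.0876
```

```bash
python3 w.py .06 w2
```

```text
red [ 240  173   73   72 4012] centroid [0.4422 0.0336 0.06  ] circ [0.4423 0.0345] 0.0294
red [  0 230  47  15 463] centroid [0.6393 0.085  0.06  ] circ [0.6387 0.0877] 0.0181
2.02 tcp [0.4422 0.0362 0.11  ] rot [179.9  -0.  -82. ] F [-0.88 -0.72  0.31] w 0.0876 j [ 30.   3. -34.  -0. -53. -22.] cam [ 0.453 -0.039  0.301]
```

View pics/w2.png

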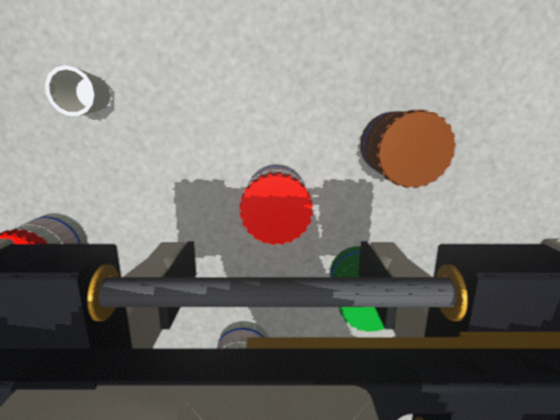

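The wrist view shows the red-lidded canister at (276,208) centred between the jaws, brown at (410,150) clear of the right finger, and green at (360,290) away from it. It agrees with the triangulation within 2 mm. Descending and grasping.

Request:
servo_tool:
  targets:
    - {"dx":0,"dy":0,"dz":-3,"spin":0,"grip":100}
    - {"dx":0,"dy":0,"dz":-6,"spin":0,"grip":100}
    - {"dx":0,"dy":-0.05,"dz":-8.2,"spin":0,"grip":100}
    - {"dx":0,"dy":-0.05,"dz":-9.1,"spin":0,"grip":100}
    - {"dx":0,"dy":-0.05,"dz":-9.1,"spin":0,"grip":55}
    - {"dx":0,"dy":-0.05,"dz":-9.1,"spin":0,"grip":55}
    - {"dx":0,"dy":-0.05,"dz":-9.1,"spin":0,"grip":55}
    - {"dx":0,"dy":-0.05,"dz":-9.1,"spin":0,"grip":55}
    - {"dx":0,"dy":-0.05,"dz":-9.1,"spin":0,"grip":55}
    - {"dx":0,"dy":-0.05,"dz":-9.1,"spin":0,"grip":55}

```text
time_s: 2.9
tcp_pos: [0.4434, 0.035, 0.022]
eef_rot: [-180.0, 0.0, -82.1]
contact_force: [-2.9, 3.0, 8.1]
gripper_width: 0.0545
```

Request:
servo_tool:
  targets:
    - {"dx":0,"dy":0,"dz":0,"spin":0,"grip":50}
    - {"dx":0,"dy":0,"dz":0,"spin":0,"grip":50}
    - {"dx":0,"dy":0,"dz":0.3,"spin":0,"grip":50}
    - {"dx":0,"dy":0,"dz":0.8,"spin":0,"grip":50}
    - {"dx":0,"dy":0,"dz":1.3,"spin":0,"grip":50}
    - {"dx":0,"dy":0,"dz":1.5,"spin":0,"grip":50}
    - {"dx":0,"dy":0,"dz":1.5,"spin":0,"grip":50}
    - {"dx":0,"dy":0,"dz":1.5,"spin":0,"grip":50}
    - {"dx":0,"dy":0,"dz":1.5,"spin":0,"grip":50}
    - {"dx":0,"dy":0,"dz":1.5,"spin":0,"grip":50}

```text
time_s: 3.73
tcp_pos: [0.4431, 0.0348, 0.0359]
eef_rot: [180.0, -0.0, -82.1]
contact_force: [-0.8, -1.0, -3.6]
gripper_width: 0.0544
```

Request:
servo_tool:
  targets:
    - {"dx":0,"dy":0,"dz":0,"spin":0,"grip":50}
    - {"dx":0,"dy":0,"dz":0,"spin":0,"grip":50}
    - {"dx":0,"dy":0,"dz":0,"spin":0,"grip":50}
    - {"dx":0,"dy":0,"dz":0,"spin":0,"grip":50}
    - {"dx":0,"dy":0,"dz":0,"spin":0,"grip":50}
    - {"dx":0,"dy":0,"dz":0,"spin":0,"grip":50}
    - {"dx":0,"dy":0,"dz":0,"spin":0,"grip":50}
    - {"dx":0,"dy":0,"dz":0,"spin":0,"grip":50}
    - {"dx":0,"dy":0,"dz":0,"spin":0,"grip":50}
    - {"dx":0,"dy":0,"dz":0,"spin":0,"grip":50}

```text
time_s: 4.57
tcp_pos: [0.4433, 0.0349, 0.0362]
eef_rot: [-180.0, 0.0, -82.1]
contact_force: [0.4, 0.5, -4.4]
gripper_width: 0.0545
```

```bash
python3 w.py .075 w3; python3 - <<'E'
from h import *
for i in range(3):
    r.capture("side");s=r.get_state();print(np.round(s["contact_force"],2),np.round(s["moment"],2),np.round(s["joint_torque"],2))
E
```

```text
red [ 224  204  107   74 6517] centroid [0.4443 0.0261 0.075 ] circ [0.4433 0.0326] 0.029
4.57 tcp [0.4433 0.0349 0.0362] rot [-180.     0.   -82.1] F [ 0.35  0.45 -4.39] w 0.0545 j [ 30.   9. -39.   0. -42. -22.] cam [ 0.454 -0.04   0.228]
[ 0.88 -0.17 -4.94] [-0.03  0.13 -0.02] [-0.000e+00 -3.505e+01  2.216e+01  5.520e+00  1.000e-02 -0.000e+00]
[-0.04  0.37 -3.76] [ 0.03  0.11 -0.01] [ 0.000e+00 -3.505e+01  2.216e+01  5.520e+00  1.000e-02  0.000e+00]
[ 0.47  0.21 -3.86] [-0.03  0.08  0.  ] [-0.000e+00 -3.505e+01  2.216e+01  5.520e+00  1.000e-02 -0.000e+00]
```

View pics/w3.png

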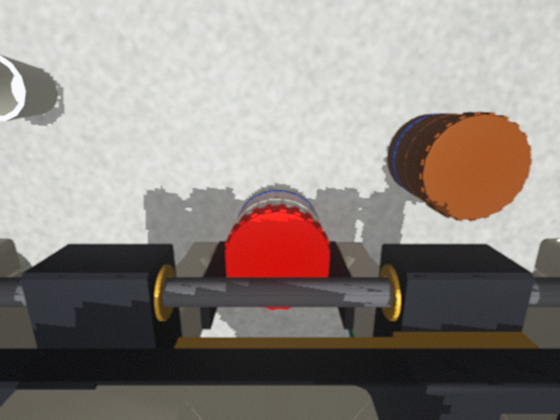

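Heft is about 4.2 N, or 0.43 kg, so this is the middle canister; it hangs upright and centred on the TCP in the wrist view (277,257). I'll set it back and go to the canister at (0.455, 0.212).

Request:
servo_tool:
  targets:
    - {"dx":0,"dy":0,"dz":-0.6,"spin":0,"grip":50}
    - {"dx":0,"dy":0,"dz":-1.0,"spin":0,"grip":50}
    - {"dx":0,"dy":0,"dz":-1.3,"spin":0,"grip":50}
    - {"dx":0,"dy":0,"dz":-1.5,"spin":0,"grip":50}
    - {"dx":0,"dy":0,"dz":-1.5,"spin":0,"grip":50}
    - {"dx":0,"dy":0,"dz":-1.5,"spin":0,"grip":100}
    - {"dx":0,"dy":0,"dz":-1.5,"spin":0,"grip":100}
    - {"dx":0,"dy":0,"dz":-1.5,"spin":0,"grip":100}
    - {"dx":0,"dy":0,"dz":-1.5,"spin":0,"grip":100}
    - {"dx":0,"dy":0,"dz":0.5,"spin":0,"grip":100}

```text
time_s: 5.6
tcp_pos: [0.4412, 0.034, 0.0386]
eef_rot: [179.7, -0.1, -82.1]
contact_force: [-1.0, -0.1, -0.3]
gripper_width: 0.0824
```

Request:
servo_tool:
  targets:
    - {"dx":0,"dy":0,"dz":3,"spin":0,"grip":100}
    - {"dx":0,"dy":0,"dz":6.5,"spin":0,"grip":100}
    - {"dx":0.2,"dy":2,"dz":8,"spin":0,"grip":100}
    - {"dx":0.4,"dy":6,"dz":8,"spin":0,"grip":100}
    - {"dx":0.7,"dy":10,"dz":8,"spin":0,"grip":100}
    - {"dx":1.0,"dy":14,"dz":8,"spin":0,"grip":100}
    - {"dx":1.2,"dy":17,"dz":8,"spin":0,"grip":100}
    - {"dx":1.2,"dy":17.6,"dz":7,"spin":0,"grip":100}
    - {"dx":1.2,"dy":17.6,"dz":6,"spin":0,"grip":100}
    - {"dx":1.2,"dy":17.6,"dz":6,"spin":0,"grip":100}

```text
time_s: 6.43
tcp_pos: [0.4538, 0.2099, 0.0987]
eef_rot: [179.8, -0.1, -82.1]
contact_force: [-0.4, 0.3, 0.2]
gripper_width: 0.0876
```

```bash
python3 w.py .06 w4
```

```text
red [   0    0   52   86 3665] centroid [0.6344 0.1161 0.06  ] circ [0.6419 0.1167] 0.0276
red [ 237  177   77   75 4376] centroid [0.4551 0.2096 0.06  ] circ [0.4549 0.2105] 0.0298
6.43 tcp [0.4538 0.2099 0.0987] rot [ 1.798e+02 -1.000e-01 -8.210e+01] F [-0.42  0.28  0.22] w 0.0876 j [ 47.   9. -28.  -0. -53. -39.] cam [0.465 0.135 0.292]
```

Request:
servo_tool:
  targets:
    - {"dx":0,"dy":0.1,"dz":-3,"spin":0,"grip":100}
    - {"dx":0,"dy":0.1,"dz":-6,"spin":0,"grip":100}
    - {"dx":0,"dy":0.1,"dz":-7.3,"spin":0,"grip":100}
    - {"dx":0,"dy":0.1,"dz":-7.5,"spin":0,"grip":55}
    - {"dx":0,"dy":0.1,"dz":-7.5,"spin":0,"grip":50}
    - {"dx":0,"dy":0.1,"dz":-7.5,"spin":0,"grip":50}
    - {"dx":0,"dy":0.1,"dz":-7.5,"spin":0,"grip":50}
    - {"dx":0,"dy":0.1,"dz":-7.5,"spin":0,"grip":50}
    - {"dx":0,"dy":0.1,"dz":-7.5,"spin":0,"grip":50}
    - {"dx":0,"dy":0.1,"dz":-7.5,"spin":0,"grip":50}
  squeeze: 40

```text
time_s: 7.32
tcp_pos: [0.4556, 0.2122, 0.0268]
eef_rot: [-179.9, 0.0, -82.1]
contact_force: [0.5, -0.1, 0.4]
gripper_width: 0.0478
```

Request:
servo_tool:
  targets:
    - {"dx":0,"dy":0,"dz":0,"spin":0,"grip":50}
    - {"dx":0,"dy":0,"dz":0.4,"spin":0,"grip":50}
    - {"dx":0,"dy":0,"dz":1,"spin":0,"grip":50}
    - {"dx":0,"dy":0,"dz":1.5,"spin":0,"grip":50}
    - {"dx":0,"dy":0,"dz":1.5,"spin":0,"grip":50}
    - {"dx":0,"dy":0,"dz":1.5,"spin":0,"grip":50}
    - {"dx":0,"dy":0,"dz":1.5,"spin":0,"grip":50}
    - {"dx":0,"dy":0,"dz":1.5,"spin":0,"grip":50}
    - {"dx":0,"dy":0,"dz":1.5,"spin":0,"grip":50}
    - {"dx":0,"dy":0,"dz":1.5,"spin":0,"grip":50}

```text
time_s: 8.15
tcp_pos: [0.4552, 0.2118, 0.041]
eef_rot: [180.0, -0.0, -82.1]
contact_force: [0.2, 0.3, -0.5]
gripper_width: 0.0436
```

```bash
python3 w.py .075 w5; python3 - <<'E'
from h import *
for i in range(4):
    r.capture("side");s=r.get_state();print(np.round(s["contact_force"],2))
E
```

```text
red [ 230  193   98   85 6585] centroid [0.4562 0.2008 0.075 ] circ [0.4556 0.2035] 0.0273
8.15 tcp [0.4552 0.2118 0.041 ] rot [180.   -0.  -82.1] F [ 0.17  0.26 -0.52] w 0.0436 j [ 47.  13. -32.  -0. -45. -40.] cam [0.466 0.137 0.233]
[ 0.23  0.46 -0.36]
[ 0.84 -0.48  0.75]
[-0.14 -0.01  0.11]
[ 0.03 -0.37  0.21]
```

View pics/w5.png

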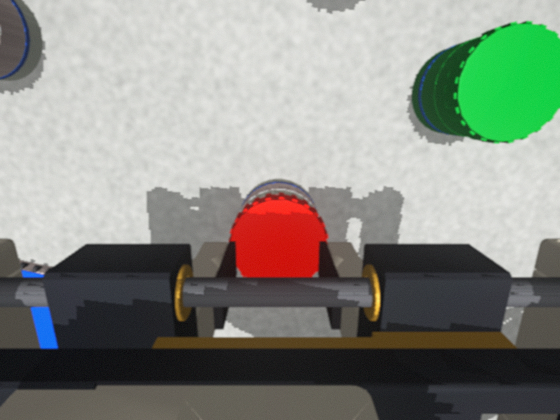

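```bash
python3 w.py .06 w6;python3 w.py .065 w6
```

```text
red [ 230  193   98   85 6590] centroid [0.4552 0.207  0.06  ] circ [0.4548 0.2098] 0.03
8.4 tcp [0.4553 0.2119 0.0411] rot [180.   -0.  -82.1] F [ 0.03 -0.37  0.21] w 0.0436 j [ 47.  13. -32.   0. -45. -40.] cam [0.466 0.137 0.233]
red [ 230  193   98   85 6588] centroid [0.4555 0.205  0.065 ] circ [0.4551 0.2078] 0.029
8.45 tcp [0.4553 0.2119 0.0411] rot [180.   -0.  -82.1] F [-0.21  0.52  0.25] w 0.0439 j [ 47.  13. -32.   0. -45. -40.] cam [0.466 0.137 0.233]
```

Force stayed near 0 and the width reads 44 mm, less than the canister's 56 mm. The wrist view shows the red lid at (278,240) still between the fingers, which doesn't fit. I'll check with the fixed cameras.

```bash
python3 - <<'E'
from h import *
a=r.capture("scene").copy();b=r.capture("side").copy()
cv2.imwrite("pics/scene2.png",a);cv2.imwrite("pics/side2.png",b)
A=cv2.resize(a[60:230,190:370],None,fx=2.2,fy=2.2,interpolation=cv2.INTER_CUBIC)
B=cv2.resize(b[140:310,200:380],None,fx=2.2,fy=2.2,interpolation=cv2.INTER_CUBIC)
cv2.imwrite("pics/both2.png",np.hstack([A,B]))
E
```

```text
(no output)
```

View pics/both2.png

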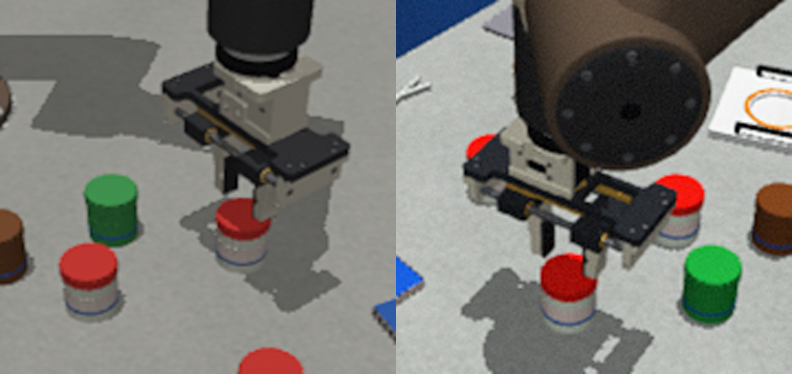

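```bash
python3 - <<'E'
from h import *
d=np.array([np.cos(np.radians(8)),np.sin(np.radians(8)),0])
for n,(ox,oy) in (("scene",(190,60)),("side",(200,140))):
    im=cv2.imread(f"pics/{n}2.png");c=r.get_calibration(n)
    x=im[oy:oy+170,ox:ox+180];x=cv2.resize(x,None,fx=2.2,fy=2.2,interpolation=cv2.INTER_CUBIC)
    for z,col in ((.041,(255,0,255)),(.062,(0,255,255))):
        for s in (-.022,.022):
            p=(proj(c,np.array([.4553,.2119,z])+s*d)-[ox,oy])*2.2
            cv2.drawMarker(x,tuple(int(v) for v in p),col,0,10,1)
    for z in (0,.06):
        pts=np.array([(proj(c,[.455+.028*np.cos(t),.212+.028*np.sin(t),z])-[ox,oy])*2.2 for t in np.linspace(0,6.28,40)]).astype(int)
        cv2.polylines(x,[pts],True,(255,255,0),1)
    cv2.imwrite(f"pics/o_{n}.png",x)
cv2.imwrite("pics/over.png",np.hstack([cv2.imread("pics/o_scene.png"),cv2.imread("pics/o_side.png")]))
E
```

```text
(no output)
```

View pics/over.png

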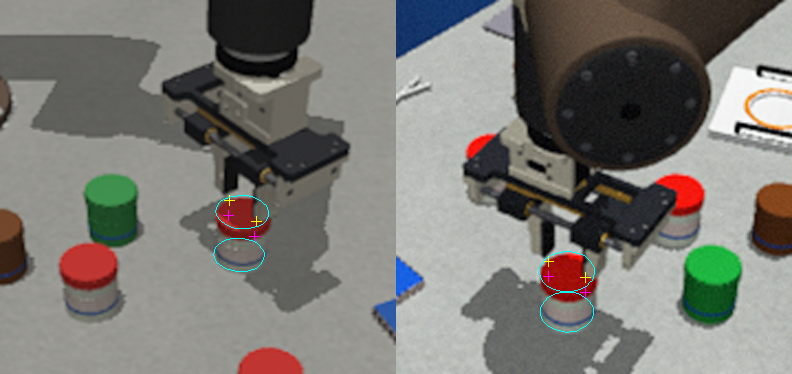

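```bash
python3 - <<'E'
from h import *
c=r.get_calibration("wrist");print(np.array(c["K"]).round(1).tolist(),np.array(c["extrinsics"]).round(3).tolist())
s=r.get_state();t=np.array(s["tcp_pos"]);d=np.array([np.cos(np.radians(8)),np.sin(np.radians(8)),0]);e=np.array([-d[1],d[0],0])
print(t)
for dz in (0,.012,.024,.036):
    print(dz,[proj(c,t+[0,0,dz]+a*.022*d+b*.0095*e).round().tolist() for a in (-1,1) for b in (-1,1)])
# lid width prediction at z=.06 on bench, and 14 mm higher
for z in (.06,.075): print(z,[proj(c,[.455+a*.028,.212,z]).round(1).tolist() for a in (-1,1)])
f=np.array(c["K"])[0,0]
for w,cz in ((73,.301),(77,.292),(107,.228),(98,.233)): print("lid z from width",w,round(cz-f*.056/w,4))
E
```

```text
[[323.0, 0.0, 277.0], [0.0, 323.0, 204.5], [0.0, 0.0, 1.0]] [[-0.991, -0.132, -0.039, 0.466], [-0.137, 0.951, 0.278, 0.137], [0.0, 0.281, -0.96, 0.233], [0.0, 0.0, 0.0, 1.0]]
[0.45529938 0.21190257 0.04115619]
0 [[312.0, 220.0], [311.0, 248.0], [242.0, 220.0], [243.0, 248.0]]
0.012 [[314.0, 226.0], [313.0, 256.0], [239.0, 226.0], [241.0, 256.0]]
0.024 [[316.0, 234.0], [315.0, 265.0], [237.0, 234.0], [238.0, 265.0]]
0.036 [[319.0, 242.0], [318.0, 275.0], [234.0, 242.0], [236.0, 275.0]]
0.06 [[324.7, 252.2], [229.1, 240.0]]
0.075 [[328.7, 264.0], [225.1, 250.9]]
lid z from width 73 0.0532
lid z from width 77 0.0571
lid z from width 107 0.059
lid z from width 98 0.0484
```

The overlays show the canister still standing at (0.455, 0.212). The fingertips sit about 25 mm higher than the reported TCP suggests, so the pads closed above the lid. I'll regrasp about 15 mm deeper, at a TCP reading of about 0.010, which is safe under either reading.

Request:
servo_tool:
  targets:
    - {"dx":0,"dy":0,"dz":0.5,"spin":0,"grip":100}
    - {"dx":0,"dy":0,"dz":0.5,"spin":0,"grip":100}
    - {"dx":0,"dy":0,"dz":0.5,"spin":0,"grip":100}
    - {"dx":0,"dy":0,"dz":0.5,"spin":0,"grip":100}
    - {"dx":0,"dy":0,"dz":0.3,"spin":0,"grip":100}
    - {"dx":0,"dy":0,"dz":-0.4,"spin":0,"grip":100}
    - {"dx":0,"dy":0,"dz":-1.2,"spin":0,"grip":100}
    - {"dx":0,"dy":0,"dz":-2,"spin":0,"grip":100}
    - {"dx":0,"dy":0,"dz":-2.7,"spin":0,"grip":100}
    - {"dx":0,"dy":0,"dz":-3.1,"spin":0,"grip":100}

```text
time_s: 9.43
tcp_pos: [0.4547, 0.2113, 0.0086]
eef_rot: [179.9, -0.1, -82.1]
contact_force: [-0.3, 0.1, 0.7]
gripper_width: 0.0875
```

Request:
servo_tool:
  targets:
    - {"dx":0,"dy":0,"dz":0,"spin":0,"grip":60}
    - {"dx":0,"dy":0,"dz":0,"spin":0,"grip":55}
    - {"dx":0,"dy":0,"dz":0,"spin":0,"grip":50}
    - {"dx":0,"dy":0,"dz":0,"spin":0,"grip":50}
    - {"dx":0,"dy":0,"dz":0,"spin":0,"grip":50}
    - {"dx":0,"dy":0,"dz":0,"spin":0,"grip":50}
    - {"dx":0,"dy":0,"dz":0.3,"spin":0,"grip":50}
    - {"dx":0,"dy":0,"dz":0.8,"spin":0,"grip":50}
    - {"dx":0,"dy":0,"dz":1.3,"spin":0,"grip":50}
    - {"dx":0,"dy":0,"dz":1.5,"spin":0,"grip":50}

```text
time_s: 10.27
tcp_pos: [0.4554, 0.2119, 0.0257]
eef_rot: [-180.0, 0.0, -82.1]
contact_force: [0.8, 0.1, -8.3]
gripper_width: 0.056
```

Request:
servo_tool:
  targets:
    - {"dx":0,"dy":0,"dz":0,"spin":0,"grip":50}
    - {"dx":0,"dy":0,"dz":0,"spin":0,"grip":50}
    - {"dx":0,"dy":0,"dz":0,"spin":0,"grip":50}
    - {"dx":0,"dy":0,"dz":0,"spin":0,"grip":50}
    - {"dx":0,"dy":0,"dz":0,"spin":0,"grip":50}
    - {"dx":0,"dy":0,"dz":0,"spin":0,"grip":50}
    - {"dx":0,"dy":0,"dz":0,"spin":0,"grip":50}
    - {"dx":0,"dy":0,"dz":0,"spin":0,"grip":50}
    - {"dx":0,"dy":0,"dz":0,"spin":0,"grip":50}
    - {"dx":0,"dy":0,"dz":0,"spin":0,"grip":50}

```text
time_s: 11.1
tcp_pos: [0.4553, 0.2119, 0.0252]
eef_rot: [180.0, -0.0, -82.1]
contact_force: [-0.0, 0.5, -7.9]
gripper_width: 0.056
```

```bash
python3 w.py .075 w7; python3 - <<'E'
from h import *
for i in range(4):
    im=r.capture("side");s=r.get_state();print(np.round(s["contact_force"],2))
cv2.imwrite("pics/side3.png",im)
E
```

```text
red [ 219  208  117   70 6600] centroid [0.4568 0.1993 0.075 ] circ [0.4556 0.2077] 0.0287
red [242 307  74  14 691] centroid [0.4519 0.2343 0.075 ] circ [0.4517 0.2314] 0.0185
11.1 tcp [0.4553 0.2119 0.0252] rot [180.   -0.  -82.1] F [-0.02  0.52 -7.9 ] w 0.056 j [ 47.  15. -33.   0. -42. -40.] cam [0.466 0.137 0.217]
[-1.07 -0.51 -7.5 ]
[ 0.61  0.24 -7.27]
[-0.24 -0.59 -7.32]
[ 0.62  0.31 -8.13]
```

The heft is about 7.7 N with the width at 56.0 mm, so this is the heaviest. I'll carry it high to the nest at (0.465, -0.229).

Request:
servo_tool:
  targets:
    - {"dx":0,"dy":0,"dz":1.5,"spin":0,"grip":50}
    - {"dx":0,"dy":0,"dz":4,"spin":0,"grip":50}
    - {"dx":0,"dy":0,"dz":7,"spin":0,"grip":50}
    - {"dx":0,"dy":-1,"dz":9,"spin":0,"grip":50}
    - {"dx":0.1,"dy":-3,"dz":10,"spin":0,"grip":50}
    - {"dx":0.2,"dy":-6,"dz":10,"spin":0,"grip":50}
    - {"dx":0.3,"dy":-9.5,"dz":10,"spin":0,"grip":50}
    - {"dx":0.4,"dy":-13,"dz":10,"spin":0,"grip":50}
    - {"dx":0.5,"dy":-16.5,"dz":10,"spin":0,"grip":50}
    - {"dx":0.5,"dy":-20,"dz":10,"spin":0,"grip":50}

```text
time_s: 12.18
tcp_pos: [0.4598, 0.0104, 0.1253]
eef_rot: [-180.0, 0.0, -82.1]
contact_force: [1.0, 0.5, -7.9]
gripper_width: 0.0554
```

Request:
servo_tool:
  targets:
    - {"dx":0.1,"dy":-3.5,"dz":0,"spin":0,"grip":50}
    - {"dx":0.2,"dy":-7,"dz":0,"spin":0,"grip":50}
    - {"dx":0.3,"dy":-10.5,"dz":0,"spin":0,"grip":50}
    - {"dx":0.4,"dy":-14,"dz":0,"spin":0,"grip":50}
    - {"dx":0.4,"dy":-17.5,"dz":0,"spin":0,"grip":50}
    - {"dx":0.4,"dy":-20.5,"dz":0,"spin":0,"grip":50}
    - {"dx":0.4,"dy":-22.8,"dz":0,"spin":0,"grip":50}
    - {"dx":0.4,"dy":-24.1,"dz":-1,"spin":0,"grip":50}
    - {"dx":0.4,"dy":-24.1,"dz":-3,"spin":0,"grip":50}
    - {"dx":0.4,"dy":-24.1,"dz":-5,"spin":0,"grip":50}

```text
time_s: 13.02
tcp_pos: [0.4645, -0.2302, 0.0749]
eef_rot: [-179.9, -0.0, -82.2]
contact_force: [-0.8, -0.1, -7.8]
gripper_width: 0.0555
```

Request:
servo_tool:
  targets:
    - {"dx":0,"dy":0,"dz":0,"spin":0,"grip":50}
    - {"dx":0,"dy":0,"dz":0,"spin":0,"grip":50}
    - {"dx":0,"dy":0,"dz":-0.5,"spin":0,"grip":50}
    - {"dx":0,"dy":0,"dz":-1,"spin":0,"grip":50}
    - {"dx":0,"dy":0,"dz":-1.5,"spin":0,"grip":50}
    - {"dx":0,"dy":0,"dz":-2,"spin":0,"grip":50}
    - {"dx":0,"dy":0,"dz":-2.5,"spin":0,"grip":50}
    - {"dx":0,"dy":0,"dz":-3,"spin":0,"grip":50}
    - {"dx":0,"dy":0,"dz":-3,"spin":0,"grip":50}
    - {"dx":0,"dy":0,"dz":-3,"spin":0,"grip":50}

```text
time_s: 13.85
tcp_pos: [0.464, -0.2291, 0.0448]
eef_rot: [179.9, 0.0, -82.1]
contact_force: [-0.3, -0.7, -8.7]
gripper_width: 0.0558
```

```bash
python3 - <<'E'
from h import *
a=r.capture("scene").copy();b=r.capture("side").copy();s=r.get_state();print(s["tcp_pos"],s["contact_force"])
w=r.capture("wrist").copy();c=r.get_calibration("wrist")
h=cv2.cvtColor(w,cv2.COLOR_BGR2HSV);m=cv2.inRange(h,(8,90,100),(22,255,255))
l,st=cv2.connectedComponentsWithStats(m)[1:3]
cv2.imwrite("pics/w8.png",w)
A=cv2.resize(a[150:310,50:190],None,fx=2.5,fy=2.5,interpolation=cv2.INTER_CUBIC)
cv2.imwrite("pics/b3.png",np.hstack([A,cv2.resize(w,(533,400))])[:, :800])
E
```

```text
[ 0.46452117 -0.22918179  0.04530431] [-0.14029731  0.15084077 -7.70184346]
```

View pics/b3.png

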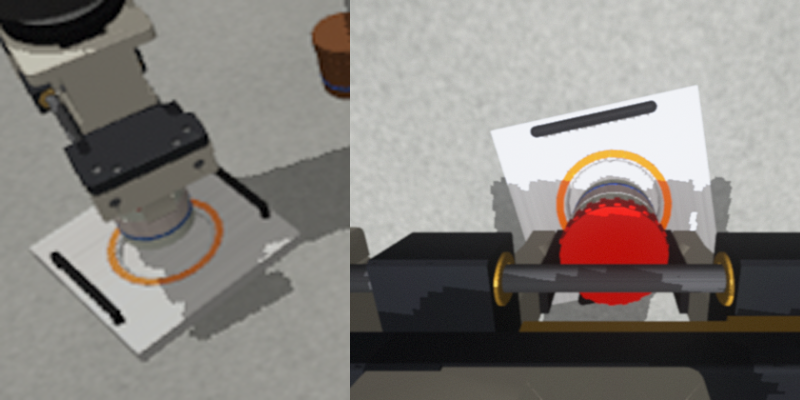

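The left view shows the canister upright over the ring (165,240), and the wrist view shows it centred in the ring at (612,250). Lowering.

Request:
servo_tool:
  targets:
    - {"dx":0,"dy":0,"dz":-0.6,"spin":0,"grip":50}
    - {"dx":0,"dy":0,"dz":-1.2,"spin":0,"grip":50}
    - {"dx":0,"dy":0,"dz":-1.8,"spin":0,"grip":50}
    - {"dx":0,"dy":0,"dz":-2.2,"spin":0,"grip":50}
    - {"dx":0,"dy":0,"dz":-2.5,"spin":0,"grip":50}
    - {"dx":0,"dy":0,"dz":-2.7,"spin":0,"grip":50}
    - {"dx":0,"dy":0,"dz":-2.8,"spin":0,"grip":50}
    - {"dx":0,"dy":0,"dz":-2.9,"spin":0,"grip":50}
    - {"dx":0,"dy":0,"dz":-2.9,"spin":0,"grip":50}
    - {"dx":0,"dy":0,"dz":-2.9,"spin":0,"grip":50}

```text
time_s: 14.83
tcp_pos: [0.4643, -0.2291, 0.0165]
eef_rot: [-180.0, -0.0, -82.1]
contact_force: [-1.7, 1.4, -1.7]
gripper_width: 0.0557
```

Request:
servo_tool:
  targets:
    - {"dx":0,"dy":0,"dz":-0.05,"spin":0,"grip":50}
    - {"dx":0,"dy":0,"dz":-0.1,"spin":0,"grip":50}
    - {"dx":0,"dy":0,"dz":-0.1,"spin":0,"grip":60}
    - {"dx":0,"dy":0,"dz":-0.1,"spin":0,"grip":90}
    - {"dx":0,"dy":0,"dz":-0.1,"spin":0,"grip":90}
    - {"dx":0,"dy":0,"dz":-0.1,"spin":0,"grip":90}
    - {"dx":0,"dy":0,"dz":-0.1,"spin":0,"grip":90}
    - {"dx":0,"dy":0,"dz":1,"spin":0,"grip":90}
    - {"dx":0,"dy":0,"dz":4,"spin":0,"grip":100}
    - {"dx":0,"dy":0,"dz":8,"spin":0,"grip":100}

```text
time_s: 15.67
tcp_pos: [0.4624, -0.2288, 0.0946]
eef_rot: [179.7, 0.1, -82.1]
contact_force: [1.9, 0.3, 0.3]
gripper_width: 0.0856
```

```bash
python3 w.py .066 w9; python3 - <<'E'
from h import *
import m0 as _ if False else None
E
cat > tri.py <<'E'
from h import *
# triangulate every red lid from scene+side now
def lids(im):
    h=cv2.cvtColor(im,cv2.COLOR_BGR2HSV);m=cv2.inRange(h,(0,150,90),(4,255,255))|cv2.inRange(h,(174,150,90),(180,255,255))
    n,l,s,c=cv2.connectedComponentsWithStats(m);return [(c[i],s[i][4]) for i in range(1,n) if s[i][4]>=120]
a=r.capture("scene").copy();b=r.capture("side").copy();cs,cd=r.get_calibration("scene"),r.get_calibration("side")
cv2.imwrite("pics/sc_l.png",a);cv2.imwrite("pics/sd_l.png",b)
def ray(c,p):
    A=onplane(c,*p,0);B=onplane(c,*p,.3);return A,(B-A)/np.linalg.norm(B-A)
for p,na in lids(a):
    for q,nb in lids(b):
        A,u=ray(cs,p);B,v=ray(cd,q);t=np.linalg.lstsq(np.c_[u,-v],B-A,rcond=None)[0];P,Q=A+u*t[0],B+v*t[1]
        if np.linalg.norm(P-Q)<.01: print("lid",p.round(),q.round(),na,nb,((P+Q)/2).round(4))
E
python3 tri.py
```

```text
red [ 235  177   80   78 4688] centroid [ 0.47  -0.23   0.066] circ [ 0.4702 -0.229 ] 0.0305
15.67 tcp [ 0.4624 -0.2288  0.0946] rot [ 1.797e+02  1.000e-01 -8.210e+01] F [1.87 0.34 0.34] w 0.0856 j [ -5.  11. -27.  -0. -53.  12.] cam [ 0.477 -0.305  0.297]
lid [230. 181.] [328. 228.] 438 361 [0.4428 0.0359 0.0521]
lid [109. 231.] [376. 175.] 586 242 [ 0.4649 -0.23    0.0573]
lid [313. 231.] [243. 209.] 597 309 [0.6528 0.1145 0.0521]  File "<stdin>", line 2
    import m0 as _ if False else None
                   ^^
SyntaxError: invalid syntax
```

Request:
servo_tool:
  targets:
    - {"dx":0,"dy":1,"dz":0.5,"spin":0,"grip":100}
    - {"dx":-0.3,"dy":4.5,"dz":0.5,"spin":0,"grip":100}
    - {"dx":-0.6,"dy":8.5,"dz":0.5,"spin":0,"grip":100}
    - {"dx":-1,"dy":12.5,"dz":0.5,"spin":0,"grip":100}
    - {"dx":-1.3,"dy":16.5,"dz":0.5,"spin":0,"grip":100}
    - {"dx":-1.6,"dy":20.5,"dz":0.5,"spin":0,"grip":100}
    - {"dx":-1.9,"dy":24,"dz":0.5,"spin":0,"grip":100}
    - {"dx":-2.15,"dy":26,"dz":0.5,"spin":0,"grip":100}
    - {"dx":-2.15,"dy":26.45,"dz":0,"spin":0,"grip":100}
    - {"dx":-2.15,"dy":26.45,"dz":-1,"spin":0,"grip":100}

```text
time_s: 16.65
tcp_pos: [0.4431, 0.0374, 0.0863]
eef_rot: [-179.9, 0.0, -81.9]
contact_force: [0.4, 0.8, -0.3]
gripper_width: 0.0874
```

Request:
servo_tool:
  targets:
    - {"dx":0,"dy":0,"dz":0,"spin":0,"grip":100}
    - {"dx":0,"dy":0,"dz":-1,"spin":0,"grip":100}
    - {"dx":0,"dy":0,"dz":-3,"spin":0,"grip":100}
    - {"dx":0,"dy":0,"dz":-5,"spin":0,"grip":100}
    - {"dx":0,"dy":0,"dz":-6.5,"spin":0,"grip":100}
    - {"dx":0,"dy":0,"dz":-7.4,"spin":0,"grip":100}
    - {"dx":0,"dy":0,"dz":-7.7,"spin":0,"grip":100}
    - {"dx":0,"dy":0,"dz":-7.7,"spin":0,"grip":100}
    - {"dx":0,"dy":0,"dz":-7.7,"spin":0,"grip":60}
    - {"dx":0,"dy":0,"dz":-7.7,"spin":0,"grip":50}

```text
time_s: 17.48
tcp_pos: [0.4433, 0.0355, 0.0098]
eef_rot: [-179.9, 0.0, -82.1]
contact_force: [0.3, -0.4, 0.1]
gripper_width: 0.0794
```

Request:
servo_tool:
  targets:
    - {"dx":0,"dy":0,"dz":0,"spin":0,"grip":50}
    - {"dx":0,"dy":0,"dz":0,"spin":0,"grip":50}
    - {"dx":0,"dy":0,"dz":0,"spin":0,"grip":50}
    - {"dx":0,"dy":0,"dz":0,"spin":0,"grip":50}
    - {"dx":0,"dy":0,"dz":0.3,"spin":0,"grip":50}
    - {"dx":0,"dy":0,"dz":0.8,"spin":0,"grip":50}
    - {"dx":0,"dy":0,"dz":1.3,"spin":0,"grip":50}
    - {"dx":0,"dy":0,"dz":1.5,"spin":0,"grip":50}
    - {"dx":0,"dy":0,"dz":1.5,"spin":0,"grip":50}
    - {"dx":0,"dy":0,"dz":1.5,"spin":0,"grip":50}

```text
time_s: 18.32
tcp_pos: [0.4429, 0.0354, 0.0243]
eef_rot: [-180.0, 0.0, -82.1]
contact_force: [0.2, -0.3, -3.7]
gripper_width: 0.0557
```

```bash
python3 w.py .075 w10; python3 - <<'E'
from h import *
F=[]
for i in range(6):
    im=r.capture("side");F.append(r.get_state()["contact_force"])
print(np.mean(F,0).round(2))
E
```

```text
red [ 219  210  117   68 6381] centroid [0.4442 0.0229 0.075 ] circ [0.443 0.032] 0.0288
red [238 307  79  16 889] centroid [0.4394 0.0577 0.075 ] circ [0.4399 0.0546] 0.0197
18.32 tcp [0.4429 0.0354 0.0243] rot [-180.     0.   -82.1] F [ 0.2  -0.33 -3.69] w 0.0557 j [ 30.  10. -40.  -0. -40. -22.] cam [ 0.453 -0.04   0.216]
[ 0.2   0.2  -4.21]
```

Confirmed as the middle one at 4.2 N. It sits about 1 mm further +y in the jaws than the heavy one did, so I correct for that and carry it over.

Request:
servo_tool:
  targets:
    - {"dx":0,"dy":0,"dz":2,"spin":0,"grip":50}
    - {"dx":0,"dy":0,"dz":5,"spin":0,"grip":50}
    - {"dx":0,"dy":0,"dz":8.5,"spin":0,"grip":50}
    - {"dx":0.1,"dy":-1,"dz":11,"spin":0,"grip":50}
    - {"dx":0.3,"dy":-3.5,"dz":11.5,"spin":0,"grip":50}
    - {"dx":0.6,"dy":-7,"dz":11.5,"spin":0,"grip":50}
    - {"dx":0.9,"dy":-10.5,"dz":11.5,"spin":0,"grip":50}
    - {"dx":1.2,"dy":-14,"dz":11.5,"spin":0,"grip":50}
    - {"dx":1.5,"dy":-17.5,"dz":11.5,"spin":0,"grip":50}
    - {"dx":1.7,"dy":-20.5,"dz":11.5,"spin":0,"grip":50}

```text
time_s: 19.5
tcp_pos: [0.4595, -0.1716, 0.139]
eef_rot: [180.0, 0.0, -82.1]
contact_force: [0.8, 0.8, -3.7]
gripper_width: 0.0559
```

Request:
servo_tool:
  targets:
    - {"dx":0.2,"dy":-2.5,"dz":0,"spin":0,"grip":50}
    - {"dx":0.4,"dy":-4.5,"dz":0,"spin":0,"grip":50}
    - {"dx":0.45,"dy":-5.7,"dz":0,"spin":0,"grip":50}
    - {"dx":0.45,"dy":-6.03,"dz":0,"spin":0,"grip":50}
    - {"dx":0.45,"dy":-6.03,"dz":-1.0,"spin":0,"grip":50}
    - {"dx":0.45,"dy":-6.03,"dz":-2.0,"spin":0,"grip":50}
    - {"dx":0.45,"dy":-6.03,"dz":-3.0,"spin":0,"grip":50}
    - {"dx":0.45,"dy":-6.03,"dz":-4.0,"spin":0,"grip":50}
    - {"dx":0.45,"dy":-6.03,"dz":-4.5,"spin":0,"grip":50}
    - {"dx":0.45,"dy":-6.03,"dz":-4.5,"spin":0,"grip":50}

```text
time_s: 20.33
tcp_pos: [0.4632, -0.2292, 0.0923]
eef_rot: [179.8, 0.1, -82.1]
contact_force: [0.0, -0.4, -4.8]
gripper_width: 0.0556
```

```bash
python3 w.py .145 w11; python3 tri.py
```

```text
red [237 178  75  36 657] centroid [ 0.4716 -0.2703  0.145 ] circ [ 0.4698 -0.2629] 0.0169
red [ 219  210  117   68 6330] centroid [ 0.4655 -0.2422  0.145 ] circ [ 0.4643 -0.2333] 0.0285
red [238 307  79  16 869] centroid [ 0.4609 -0.2077  0.145 ] circ [ 0.4612 -0.211 ] 0.0195
20.33 tcp [ 0.4632 -0.2292  0.0923] rot [ 1.798e+02  1.000e-01 -8.210e+01] F [ 0.05 -0.39 -4.79] w 0.0556 j [ -5.  11. -27.  -0. -52.  13.] cam [ 0.474 -0.304  0.285]
lid [313. 231.] [243. 209.] 597 307 [0.6528 0.1145 0.0521]
lid [111. 234.] [375. 177.] 335 178 [ 0.4665 -0.2308  0.0495]
```

```bash
python3 - <<'E'
from h import *
im=r.capture("wrist").copy();c=r.get_calibration("wrist");s=r.get_state();t=np.array(s["tcp_pos"]);print(t.round(4),np.round(s["eef_rot"],2),np.round(s["contact_force"],1))
h=cv2.cvtColor(im,cv2.COLOR_BGR2HSV);m=cv2.inRange(h,(0,150,70),(5,255,255))|cv2.inRange(h,(173,150,70),(180,255,255))
n,l,st,ce=cv2.connectedComponentsWithStats(m)
for i in range(1,n):
    if st[i][4]>300: print(st[i].tolist())
th=np.linspace(0,2*np.pi,200)
def ext(x,y,z):
    P=np.array([proj(c,[x+.028*np.cos(a),y+.028*np.sin(a),z]) for a in th]);return P.min(0).round(1),P.max(0).round(1)
print("base expect",ext(.4645,-.2292,.066), "base +rim",ext(.4645,-.2292,.053)); print("held expect (tcp centred)",ext(t[0],t[1],t[2]+.050))
E
```

```text
[ 0.4648 -0.2298  0.0946] [-1.7995e+02 -2.0000e-02 -8.2070e+01] [ 0.  -0.8 -4.4]
[240, 179, 75, 31, 581]
[219, 210, 117, 68, 6330]
[238, 307, 79, 16, 872]
base expect (array([238.3, 182.2]), array([315.9, 255.8])) base +rim (array([240.3, 178.4]), array([314. , 248.6]))
held expect (tcp centred) (array([219. , 217.2]), array([334.1, 321. ]))
```

The views agree: settled, base and held canister are aligned within 1 mm. Lowering onto the base.

Request:
servo_tool:
  targets:
    - {"dx":0,"dy":0,"dz":-0.4,"spin":0,"grip":50}
    - {"dx":0,"dy":0,"dz":-0.8,"spin":0,"grip":50}
    - {"dx":0,"dy":0,"dz":-1.1,"spin":0,"grip":50}
    - {"dx":0,"dy":0,"dz":-1.35,"spin":0,"grip":50}
    - {"dx":0,"dy":0,"dz":-1.55,"spin":0,"grip":50}
    - {"dx":0,"dy":0,"dz":-1.7,"spin":0,"grip":50}
    - {"dx":0,"dy":0,"dz":-1.8,"spin":0,"grip":50}
    - {"dx":0,"dy":0,"dz":-1.85,"spin":0,"grip":50}
    - {"dx":0,"dy":0,"dz":-1.85,"spin":0,"grip":50}
    - {"dx":0,"dy":0,"dz":-1.85,"spin":0,"grip":50}

```text
time_s: 21.37
tcp_pos: [0.4643, -0.2299, 0.0758]
eef_rot: [-180.0, -0.0, -82.1]
contact_force: [1.2, 0.3, -4.5]
gripper_width: 0.0557
```

Request:
servo_tool:
  targets:
    - {"dx":0,"dy":0,"dz":-0.05,"spin":0,"grip":50}
    - {"dx":0,"dy":0,"dz":-0.1,"spin":0,"grip":50}
    - {"dx":0,"dy":0,"dz":-0.1,"spin":0,"grip":50}
    - {"dx":0,"dy":0,"dz":-0.1,"spin":0,"grip":50}
    - {"dx":0,"dy":0,"dz":-0.1,"spin":0,"grip":50}
    - {"dx":0,"dy":0,"dz":-0.1,"spin":0,"grip":50}
    - {"dx":0,"dy":0,"dz":-0.1,"spin":0,"grip":50}
    - {"dx":0,"dy":0,"dz":-0.1,"spin":0,"grip":50}
    - {"dx":0,"dy":0,"dz":-0.1,"spin":0,"grip":50}
    - {"dx":0,"dy":0,"dz":-0.1,"spin":0,"grip":50}

```text
time_s: 22.2
tcp_pos: [0.4645, -0.2302, 0.0756]
eef_rot: [-180.0, -0.0, -82.1]
contact_force: [-4.0, 0.5, 6.3]
gripper_width: 0.0556
```

In contact (force flipped to +6 N). Ease off slightly and release.

Request:
servo_tool:
  targets:
    - {"dx":0,"dy":0,"dz":0.05,"spin":0,"grip":50}
    - {"dx":0,"dy":0,"dz":0.05,"spin":0,"grip":58}
    - {"dx":0,"dy":0,"dz":0.05,"spin":0,"grip":66}
    - {"dx":0,"dy":0,"dz":0.05,"spin":0,"grip":90}
    - {"dx":0,"dy":0,"dz":0.05,"spin":0,"grip":100}
    - {"dx":0,"dy":0,"dz":0.05,"spin":0,"grip":100}
    - {"dx":0,"dy":0,"dz":0.05,"spin":0,"grip":100}
    - {"dx":0,"dy":0,"dz":0.8,"spin":0,"grip":100}
    - {"dx":0,"dy":0,"dz":3,"spin":0,"grip":100}
    - {"dx":0,"dy":0,"dz":6,"spin":0,"grip":100}

```text
time_s: 23.03
tcp_pos: [0.4626, -0.2295, 0.1337]
eef_rot: [179.7, 0.1, -82.1]
contact_force: [2.2, -0.2, 1.2]
gripper_width: 0.0872
```

Request:
servo_tool:
  targets:
    - {"dx":0,"dy":0,"dz":2,"spin":0,"grip":100}
    - {"dx":1,"dy":2,"dz":2.5,"spin":0,"grip":100}
    - {"dx":2.7,"dy":5,"dz":2.5,"spin":0,"grip":100}
    - {"dx":4.5,"dy":8.3,"dz":2.5,"spin":0,"grip":100}
    - {"dx":6.3,"dy":11.6,"dz":2,"spin":0,"grip":100}
    - {"dx":8.1,"dy":15,"dz":1,"spin":0,"grip":100}
    - {"dx":9.9,"dy":18.3,"dz":0,"spin":0,"grip":100}
    - {"dx":11.7,"dy":21.6,"dz":-1,"spin":0,"grip":100}
    - {"dx":13.5,"dy":25,"dz":-2,"spin":0,"grip":100}
    - {"dx":15.3,"dy":28.3,"dz":-3,"spin":0,"grip":100}

```text
time_s: 23.87
tcp_pos: [0.6181, 0.0551, 0.1049]
eef_rot: [-180.0, 0.0, -82.1]
contact_force: [0.7, -0.1, 0.1]
gripper_width: 0.0879
```

```bash
python3 tri.py; python3 -c "
from h import *
s=r.get_state();print(s['tcp_pos'],s['joints'])"
```

```text
lid [ 99. 209.] [379. 157.] 708 250 [ 0.4641 -0.2297  0.1179]
lid [313. 230.] [243. 209.] 602 309 [0.6528 0.1147 0.0521]
[0.61879864 0.05723162 0.10281159] [ 2.32572062e+01  1.95747332e+01 -1.31110763e+01 -7.02468271e-03
 -5.73998985e+01 -1.51345959e+01]
```

The middle lid is at z 0.118, directly over the base. Approaching the last canister.

Request:
servo_tool:
  targets:
    - {"dx":1,"dy":1.8,"dz":0,"spin":0,"grip":100}
    - {"dx":2.4,"dy":4.2,"dz":0,"spin":0,"grip":100}
    - {"dx":3.3,"dy":5.7,"dz":0,"spin":0,"grip":100}
    - {"dx":3.5,"dy":6.1,"dz":0,"spin":0,"grip":100}
    - {"dx":3.5,"dy":6.1,"dz":-0.5,"spin":0,"grip":100}
    - {"dx":3.5,"dy":6.1,"dz":-1,"spin":0,"grip":100}
    - {"dx":3.5,"dy":6.1,"dz":-1.5,"spin":0,"grip":100}
    - {"dx":3.5,"dy":6.1,"dz":-1.5,"spin":0,"grip":100}
    - {"dx":3.5,"dy":6.1,"dz":-1.5,"spin":0,"grip":100}
    - {"dx":3.5,"dy":6.1,"dz":-1.5,"spin":0,"grip":100}

```text
time_s: 24.8
tcp_pos: [0.6522, 0.1135, 0.0899]
eef_rot: [-180.0, -0.0, -82.1]
contact_force: [-0.0, 0.0, 0.3]
gripper_width: 0.088
```

```bash
python3 w.py .06 w12
```

```text
red [ 238  179   79   78 4700] centroid [0.6524 0.1129 0.06  ] circ [0.6523 0.1137] 0.0298
24.8 tcp [0.6522 0.1135 0.0899] rot [-180.    -0.   -82.1] F [-0.04  0.04  0.26] w 0.088 j [ 27.  24.  -9.   0. -58. -19.] cam [0.663 0.039 0.282]
```

Request:
servo_tool:
  targets:
    - {"dx":0,"dy":0.1,"dz":-1.5,"spin":0,"grip":100}
    - {"dx":0,"dy":0.1,"dz":-3.5,"spin":0,"grip":100}
    - {"dx":0,"dy":0.1,"dz":-5.5,"spin":0,"grip":100}
    - {"dx":0,"dy":0.1,"dz":-7,"spin":0,"grip":100}
    - {"dx":0,"dy":0.1,"dz":-7.8,"spin":0,"grip":100}
    - {"dx":0,"dy":0.1,"dz":-8,"spin":0,"grip":100}
    - {"dx":0,"dy":0.1,"dz":-8,"spin":0,"grip":70}
    - {"dx":0,"dy":0.1,"dz":-8,"spin":0,"grip":50}
    - {"dx":0,"dy":0.1,"dz":-8,"spin":0,"grip":50}
    - {"dx":0,"dy":0.1,"dz":-8,"spin":0,"grip":50}

```text
time_s: 25.68
tcp_pos: [0.653, 0.1153, 0.0108]
eef_rot: [-179.9, 0.0, -82.1]
contact_force: [-0.2, 1.1, 0.3]
gripper_width: 0.0666
```

Request:
servo_tool:
  targets:
    - {"dx":0,"dy":0,"dz":0,"spin":0,"grip":50}
    - {"dx":0,"dy":0,"dz":0,"spin":0,"grip":50}
    - {"dx":0,"dy":0,"dz":0,"spin":0,"grip":50}
    - {"dx":0,"dy":0,"dz":0.3,"spin":0,"grip":50}
    - {"dx":0,"dy":0,"dz":0.8,"spin":0,"grip":50}
    - {"dx":0,"dy":0,"dz":1.3,"spin":0,"grip":50}
    - {"dx":0,"dy":0,"dz":1.5,"spin":0,"grip":50}
    - {"dx":0,"dy":0,"dz":1.5,"spin":0,"grip":50}
    - {"dx":0,"dy":0,"dz":1.5,"spin":0,"grip":50}
    - {"dx":0,"dy":0,"dz":1.5,"spin":0,"grip":50}

```text
time_s: 26.52
tcp_pos: [0.6521, 0.115, 0.0245]
eef_rot: [180.0, -0.0, -82.1]
contact_force: [0.7, 1.0, -2.1]
gripper_width: 0.0555
```

```bash
python3 w.py .075 w13; python3 - <<'E'
from h import *
F=[]
for i in range(4):
    im=r.capture("side");F.append(r.get_state()["contact_force"])
print(np.mean(F,0).round(2))
E
```

```text
red [ 219  207  117   71 6643] centroid [0.6537 0.102  0.075 ] circ [0.6525 0.1103] 0.0286
red [240 307  73  14 672] centroid [0.6488 0.1369 0.075 ] circ [0.6497 0.1345] 0.0182
26.52 tcp [0.6521 0.115  0.0245] rot [180.   -0.  -82.1] F [ 0.73  0.97 -2.05] w 0.0555 j [ 27.  27. -12.  -0. -50. -19.] cam [0.662 0.04  0.216]
[-0.12  0.26 -1.78]
```

The last one hefts at 1.8 N, so it is the lightest. Carrying it high to the stack.

Request:
servo_tool:
  targets:
    - {"dx":0,"dy":0,"dz":2,"spin":0,"grip":50}
    - {"dx":0,"dy":0,"dz":5,"spin":0,"grip":50}
    - {"dx":-0.5,"dy":-1,"dz":8.5,"spin":0,"grip":50}
    - {"dx":-1.6,"dy":-3,"dz":11.5,"spin":0,"grip":50}
    - {"dx":-3,"dy":-5.5,"dz":14,"spin":0,"grip":50}
    - {"dx":-4.6,"dy":-8.5,"dz":15.5,"spin":0,"grip":50}
    - {"dx":-6.3,"dy":-11.5,"dz":16,"spin":0,"grip":50}
    - {"dx":-8,"dy":-14.6,"dz":16,"spin":0,"grip":50}
    - {"dx":-9.7,"dy":-17.7,"dz":16,"spin":0,"grip":50}
    - {"dx":-11.4,"dy":-20.8,"dz":16,"spin":0,"grip":50}

```text
time_s: 27.6
tcp_pos: [0.5372, -0.0941, 0.185]
eef_rot: [-180.0, 0.0, -82.1]
contact_force: [0.6, -1.0, -1.6]
gripper_width: 0.0554
```

Request:
servo_tool:
  targets:
    - {"dx":-1.7,"dy":-3.1,"dz":0,"spin":0,"grip":50}
    - {"dx":-3.3,"dy":-6.1,"dz":0,"spin":0,"grip":50}
    - {"dx":-4.9,"dy":-9,"dz":0,"spin":0,"grip":50}
    - {"dx":-6.3,"dy":-11.6,"dz":0,"spin":0,"grip":50}
    - {"dx":-7.1,"dy":-13.1,"dz":0,"spin":0,"grip":50}
    - {"dx":-7.4,"dy":-13.6,"dz":0,"spin":0,"grip":50}
    - {"dx":-7.4,"dy":-13.6,"dz":0,"spin":0,"grip":50}
    - {"dx":-7.4,"dy":-13.6,"dz":-1,"spin":0,"grip":50}
    - {"dx":-7.4,"dy":-13.6,"dz":-2,"spin":0,"grip":50}
    - {"dx":-7.4,"dy":-13.6,"dz":-2.5,"spin":0,"grip":50}

```text
time_s: 28.43
tcp_pos: [0.4638, -0.2278, 0.1575]
eef_rot: [179.9, 0.1, -82.0]
contact_force: [-0.6, 0.8, -2.2]
gripper_width: 0.0552
```

```bash
cat > al.py <<'E'
from h import *
r.capture("side");r.capture("side")
im=r.capture("wrist").copy();c=r.get_calibration("wrist");s=r.get_state();t=np.array(s["tcp_pos"]);print(t.round(4),np.round(s["eef_rot"],2),np.round(s["contact_force"],1))
h=cv2.cvtColor(im,cv2.COLOR_BGR2HSV);m=cv2.inRange(h,(0,150,70),(5,255,255))|cv2.inRange(h,(173,150,70),(180,255,255))
n,l,st,ce=cv2.connectedComponentsWithStats(m)
for i in range(1,n):
    if st[i][4]>300: print(st[i].tolist())
th=np.linspace(0,2*np.pi,200)
def ext(x,y,z):
    P=np.array([proj(c,[x+.028*np.cos(a),y+.028*np.sin(a),z]) for a in th]);return P.min(0).round(1),P.max(0).round(1)
for z in (.126,.113): print("mid expect",ext(.4645,-.2293,z))
print("held",ext(t[0],t[1],t[2]+.050))
E
python3 al.py
```

```text
[ 0.4641 -0.2282  0.1586] [ 1.7988e+02  3.0000e-02 -8.2030e+01] [-1.   0.5 -1.8]
[238, 175, 76, 38, 795]
[219, 207, 117, 71, 6617]
[240, 307, 72, 14, 663]
mid expect (array([238. , 178.5]), array([314.6, 251.2]))
mid expect (array([239.9, 174.9]), array([312.7, 244.4]))
held (array([219.3, 217.3]), array([334.4, 321.1]))
```

Request:
servo_tool:
  targets:
    - {"dx":0,"dy":-0.1,"dz":-0.5,"spin":0,"grip":50}
    - {"dx":0,"dy":-0.1,"dz":-1.0,"spin":0,"grip":50}
    - {"dx":0,"dy":-0.1,"dz":-1.4,"spin":0,"grip":50}
    - {"dx":0,"dy":-0.1,"dz":-1.7,"spin":0,"grip":50}
    - {"dx":0,"dy":-0.1,"dz":-1.9,"spin":0,"grip":50}
    - {"dx":0,"dy":-0.1,"dz":-2.1,"spin":0,"grip":50}
    - {"dx":0,"dy":-0.1,"dz":-2.25,"spin":0,"grip":50}
    - {"dx":0,"dy":-0.1,"dz":-2.3,"spin":0,"grip":50}
    - {"dx":0,"dy":-0.1,"dz":-2.3,"spin":0,"grip":50}
    - {"dx":0,"dy":-0.1,"dz":-2.3,"spin":0,"grip":50}

```text
time_s: 29.42
tcp_pos: [0.4644, -0.2299, 0.1368]
eef_rot: [-180.0, -0.0, -82.1]
contact_force: [-0.7, -0.1, -1.7]
gripper_width: 0.0555
```

Request:
servo_tool:
  targets:
    - {"dx":0,"dy":0.05,"dz":-0.03,"spin":0,"grip":50}
    - {"dx":0,"dy":0.05,"dz":-0.06,"spin":0,"grip":50}
    - {"dx":0,"dy":0.05,"dz":-0.09,"spin":0,"grip":50}
    - {"dx":0,"dy":0.05,"dz":-0.12,"spin":0,"grip":50}
    - {"dx":0,"dy":0.05,"dz":-0.13,"spin":0,"grip":50}
    - {"dx":0,"dy":0.05,"dz":-0.13,"spin":0,"grip":50}
    - {"dx":0,"dy":0.05,"dz":-0.13,"spin":0,"grip":50}
    - {"dx":0,"dy":0.05,"dz":-0.13,"spin":0,"grip":50}
    - {"dx":0,"dy":0.05,"dz":-0.13,"spin":0,"grip":50}
    - {"dx":0,"dy":0.05,"dz":-0.13,"spin":0,"grip":50}

```text
time_s: 30.25
tcp_pos: [0.4645, -0.2296, 0.1363]
eef_rot: [-180.0, -0.0, -82.1]
contact_force: [-2.4, 1.1, 6.5]
gripper_width: 0.0559
```

Contact made. Ease off, release, and withdraw.

Request:
servo_tool:
  targets:
    - {"dx":0,"dy":0,"dz":0.05,"spin":0,"grip":50}
    - {"dx":0,"dy":0,"dz":0.05,"spin":0,"grip":58}
    - {"dx":0,"dy":0,"dz":0.05,"spin":0,"grip":66}
    - {"dx":0,"dy":0,"dz":0.05,"spin":0,"grip":90}
    - {"dx":0,"dy":0,"dz":0.05,"spin":0,"grip":100}
    - {"dx":0,"dy":0,"dz":0.05,"spin":0,"grip":100}
    - {"dx":0,"dy":0,"dz":0.05,"spin":0,"grip":100}
    - {"dx":0,"dy":0,"dz":0.8,"spin":0,"grip":100}
    - {"dx":0,"dy":0,"dz":3,"spin":0,"grip":100}
    - {"dx":0,"dy":0,"dz":6,"spin":0,"grip":100}

```text
time_s: 31.08
tcp_pos: [0.4627, -0.2291, 0.1944]
eef_rot: [179.7, 0.1, -82.1]
contact_force: [-0.2, -0.3, -0.1]
gripper_width: 0.0874
```

Request:
servo_tool:
  targets:
    - {"dx":0,"dy":0,"dz":3,"spin":0,"grip":100}
    - {"dx":1,"dy":2,"dz":5,"spin":0,"grip":100}
    - {"dx":2,"dy":5,"dz":5,"spin":0,"grip":100}
    - {"dx":3,"dy":8,"dz":5,"spin":0,"grip":100}
    - {"dx":4,"dy":11.5,"dz":5,"spin":0,"grip":100}
    - {"dx":5,"dy":15,"dz":5,"spin":0,"grip":100}
    - {"dx":5.5,"dy":18,"dz":5,"spin":0,"grip":100}
    - {"dx":5.5,"dy":19.5,"dz":5,"spin":0,"grip":100}
    - {"dx":5.5,"dy":20,"dz":5,"spin":0,"grip":100}
    - {"dx":5.5,"dy":20,"dz":5,"spin":0,"grip":100}

```text
time_s: 31.92
tcp_pos: [0.5194, -0.0284, 0.2458]
eef_rot: [-180.0, -0.0, -82.0]
contact_force: [-0.4, -0.7, -0.1]
gripper_width: 0.0874
```

```bash
python3 tri.py; python3 - <<'E'
import cv2,numpy as np
a=cv2.imread("pics/sc_l.png");b=cv2.imread("pics/sd_l.png")
cv2.imwrite("pics/fin.png",np.hstack([cv2.resize(a[130:350,40:330],(400,303)),cv2.resize(b[100:320,200:490],(400,303))]))
E
```

```text
lid [ 88. 184.] [382. 138.] 771 270 [ 0.4649 -0.2303  0.1785]
```

View pics/fin.png

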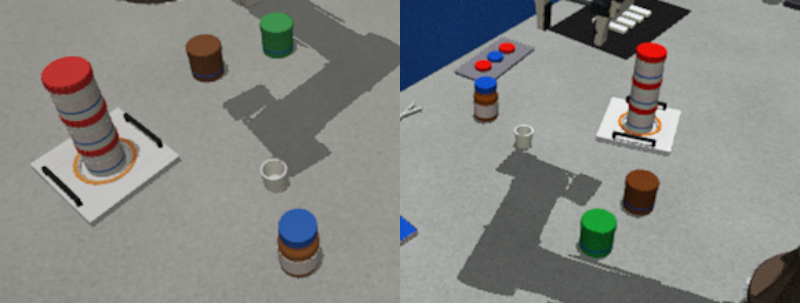

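The final view shows a straight three-high stack inside the nest ring at (105,160) left and (642,90) right. The crucible, bottle, brown and green objects are where they were.

```bash
python3 -c "
from h import *
print(r.close_job())"
```

```text
the job is handed in; nothing more can be done
None
```

I stacked the three canisters on the carrier, heaviest in the nest, middle on it and lightest on top, and handed the job in at about 32 s of the 72 s limit.

| Canister start position (x, y in m) | Heft | Place in stack |
|---|---|---|
| (0.455, 0.212) | 7.7 N, about 0.78 kg | bottom, in the nest |
| (0.443, 0.036) | 4.2 N, about 0.43 kg (same on both lifts) | middle |
| (0.653, 0.115) | 1.8 N, about 0.18 kg | top |

- **Placing:** I let go of each canister before fetching the next. The middle and top ones were eased down until the force reading turned upward by about 6.5 N. The bottom one had most of its weight on the nest floor before release.
- **Final checks:** The lids measured 0.057, 0.118 and 0.179 m high as each was placed, 60 mm apart as expected. They stayed within about 1 mm sideways, around (0.465, -0.230). The last picture showed the stack straight inside the ring, with the bottle, crucible and brown and green look-alikes in place. The notebook was almost entirely outside that last crop. No move was planned near it, but I did not check it separately.
- **What went wrong on the way:** My first move calls were refused for a missing key, so nothing moved then. The first grasp at (0.455, 0.212) closed on nothing, because the fingertips appeared to sit about 25 mm higher than the reported tool position. The canister was not disturbed, and gripping about 15 mm deeper worked from then on.

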